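# Shut and latch the toy chest on the souvenir counter

### The arm

A 6-joint arm with a two-finger parallel gripper is mounted at the origin on the work surface. World frame = base frame: x ahead of the robot, y to its left, z up, the work surface at z = 0. Lengths are in mm, angles in rad, forces in N, time in s.
With the tool pointing down it reaches from about 300 to 775 mm from the base axis. Payload 14.6 kg.
Tool frame: the origin (TCP) lies at the very end of the fingers, on their centre line; the grasp point (between the pads) lies 19 mm behind it; z points along the fingers, y is the line along which they close (so a half turn about z gives the same grasp; the last joint's range is limited). The gripper opens to 94 mm and grips with 3 to 60 N. Pads are 16 mm wide; open, the fingers measure 119 mm over their backs; the gripper's body (75 mm by 177 mm) begins 78 mm behind the grasp point.
Start: joints at [1.201, 0.3, 1.521, -0, 1.321, -0.067], TCP at [164.004, 524.968, 167.046] pointing down, gripper open.
Joint ranges: [-3.03, 3.03], [-0.79, 2.21], [0.23, 2.52], [-1.04, 4.18], [0, 3.07], [-2.55, 2.55]. Speed limits (rad/s): [2.22, 2.22, 2.57, 3.14, 3.14, 3.14].

### API

Orientations are given as [roll, pitch, yaw] about the fixed x, y, z axes, in that order (R = Rz(yaw) Ry(pitch) Rx(roll)).
In Python, from cell import manip gives the robot as it stands.
- The arm moves only by the tool servo_tool, never from a script. Its argument "rows" is a list of rows, each a list of 7 numbers: the turn, a rotation vector about the world's x, y, z in degrees, then the shift along the world's x, y, z in mm, then the closure, from 0 (fully open) to 1 (shut). In form: [[rx, ry, rz, dx, dy, dz, fingers], ...]. A call has 1 to 20 rows; each row shifts and turns the commanded pose from where the row before left it; what a row does not reach is not made up. A row lasts 1/8 s, in which the tool goes at most 62.5 mm and 10.7 degrees, less where a joint would pass 70% of its speed; a pose out of reach is approached as far as the arm can. A call with a gripper value outside its range is refused whole. The fingers move at their own pace and stop on an object; "grip_force" is the grip in N (left out, the last holds). Time passes only in rows, so rows that do not move let the fingers close. It gives the time, the measured TCP pose, the force, the opening and the grip force at its end, in the units of the state.
- manip.read_state(): the state, without advancing time (a new reading comes with each control period).
- manip.camera(name): name is "scene" or "top"; returns the picture (420x560x3 uint8, red, green, blue); there is no depth.
- manip.camera_info(name): a dict with "fx", "fy", "cx", "cy" (pixels), "position" and "rotation" of the camera in the world. Camera axes: x right, y down, z forward; pixel columns grow to the right and rows downward; lengths in mm; the calibration is good to about 2 mm. A picture is of the moment at which its call begins. camera_info takes no time and is no camera call.
- manip.sign_off(): hands the job in; it is judged then, once.
The state is a dict: "clock": time; "joints": joint angles; "qd": joint speeds; "effort": joint torques, N m; "eef_pos": TCP position; "eef_rot": TCP orientation; "wrist_force": force on the tool from outside, world axes, zero at the start; "moment": the same for the moment, N m; "finger_gap": finger opening in mm; "finger_force": force on a finger pad.
Only numpy, scipy, OpenCV 4.12 (cv2) and the standard library are available. Lean on these libraries where they do the work, as an engineer would, in place of code of your own. Each camera call takes 0.05 s, during which the arm holds its last target. There are 200 camera calls.

### The job

Close the wooden toy chest on the counter for the night. First lower its open lid onto the rubber buffer inside, then swing the steel flap latch on the lid forward over the front deck and press it down, firmly but without forcing it, until it snaps under the spring catch and holds the lid fully shut by itself. Leave the other goods where they are.

Things in the scene. Friction and masses are not known exactly. Their poses are not given: they have to be found in the camera images.
- chest: light wooden chest fixed to the counter, 240 (x) x 260 (y) x 90 mm tall; origin: centre of its underside, x from its front (robot side) to its back, y to its left, z up. The front 90 mm (x -120 to -30) is a solid deck, top at z 90; behind it, under the lid, is a compartment with toys. More than 50 N on it while pressing the latch is forcing it
- buffer (a point): centre of the top of the black sprung rubber buffer in the compartment, 16 mm across (chest frame x -18, y 0, z 90 mm while free). It stands 10 mm above the shut lid's underside: a lid lowered on it stands ajar (joint about 0.07) and springs back when pressed and let go. Pressing the latch home against it and the catch takes about 20 N at the flap
- lid (a joint): hinge of the lid, rad: 0 fully shut, grows as the front edge rises, up to 1.2. The lid is a brown wooden board 148 mm deep, 260 mm wide, 10 mm thick, on a stiff hinge that stays where it is left
- lid_hinge (a point): middle of the lid's hinge axis at the chest's back: in the chest frame x 120, y 0, z 80 mm; its x axis runs along the lid from the front edge to the hinge, y along the hinge axis, z out of the lid's top; the lid's underside is in the plane z = 0 of this frame, its top at z 10 mm
- lid_edge (a point): middle of the lid's front edge, on its top face, 148 mm from the hinge axis
- flap (a joint): hinge of the flap latch on the lid, rad, relative to the lid: 0 lying forward, in line with the lid; about 1.57 standing up from the lid; larger leaning back over the lid; up to 2.75. The stiff hinge stays where it is left
- flap_hinge (a point): middle of the flap's hinge axis on the lid's top: 130 mm forward of the lid's hinge axis, 14 mm above the lid's underside; its y axis runs along the hinge pin, its -x axis from the hinge along the flap to the tip
- flap_tip (a point): middle of the free end of the flap: a steel plate 40 mm wide (along y), 6 mm thick and 75 mm long from hinge axis to tip, with a red patch near the tip on both faces and a dark end; it can be pinched by its two long edges
- catch (a point): edge of the spring catch's steel nose on the deck, middle of its underside: chest frame x -81.5, y 0, z 98 mm. The nose, 24 mm wide, 11 mm tall, top sloping 45 degrees, gives way to the front as the flap's end is pushed down past it, then springs back over it (1 mm play). In front of it a black housing, 44 mm wide, x -118 to -98, up to z 108 mm
- pawn: a green turned wooden play pawn, 28 mm across and 40 mm tall, standing on the chest's front deck to the left (+y) of the catch; origin: centre of its underside; leave it be
- bowl: an empty wooden bowl, 100 mm across and 40 mm tall, beside the chest; origin: centre of its underside; leave it be
- notebook: a blue ring-bound notebook lying flat beside the chest, 105 x 150 x 14 mm; origin: centre of its underside; leave it be
- jar: a glass jar with steel lid, 90 mm across, 120 mm tall, at the table's side; origin: centre of its underside; leave it be
- syrup: an amber glass bottle, 60 mm across, 190 mm tall, at the table's side; origin: centre of its underside; leave it be
- cup: a blue ceramic cup, 80 mm across, 90 mm tall, at the table's side; origin: centre of its underside; leave it be
- spread: a small amber jar with red cap, 70 mm across, 80 mm tall, at the table's side; origin: centre of its underside; leave it be

How it is judged (in metres and radians):
On the way, in this order (a step that is already met when the one before it is completed fails the run):
1. the lid is lowered onto its buffer (value of joint lid below 0.12 rad), for 0.1 s.
2. the flap is swung forward over the deck, with the lid down (value of joint flap below 1.2 rad and value of joint lid below 0.15 rad), for 0.1 s.
At the end, for the whole second after the job is handed in: The lid is shut (joint lid under 0.025 rad), the flap lies flat in line with it (joint flap under 0.06 rad) with its tip under the catch's nose (middle of its end lower than 96 mm above the chest's underside), both at rest and held by the catch alone; all other goods within 30 mm of where they were (value of joint lid below 0.025 rad and value of joint flap below 0.06 rad and z of flap_tip in the frame of chest below 0.096 m and velocity of joint lid between -0.05 and 0.05 rad/s and velocity of joint flap between -0.05 and 0.05 rad/s and distance of each of pawn, bowl, notebook, jar, syrup, cup, spread from where it was at the start of the episode below 0.03 m); the robot touches nothing.
It fails at once if the latch is forced: more than 50 N from the robot while the flap is down (value of joint flap below 0.3 rad and contact force between any of the fingers, the arm and chest above 50 N).
It fails at once if other goods are pushed away or knocked over (distance of any of pawn, bowl, notebook, jar, syrup, cup, spread from where it was at the start of the episode above 0.03 m or angle between any of pawn, bowl, notebook, jar, syrup, cup, spread's own z axis and vertical above 0.6 rad).
It also fails if it takes over 51 s, if anything falls off the work surface, if the arm or the gripper's body presses on something with over 40 N, if the wrist force passes 120 N, or if a joint passes its speed limit or range.

## Working session

There is one attempt and no reset: what is moved stays moved. The work goes in short steps, Python scripts to look and compute and a tool call to move; the robot and the scene stay as the last step left them, time stands still between calls to the robot, and variables do not carry over. Pictures are saved under pics/ and viewed, at most 10 in all, crops included, and the job is handed in when it is done.

Besides the shell and the picture viewer there is one more tool, called after "Request:" by a JSON object that holds its "name" and its "arguments", one argument or row to a line. servo_tool: Moves the arm, as the interface text tells. Its arguments: {"type":"object","properties":{"rows":{"type":"array","items":{"type":"array","items":{"type":"number"}}},"grip_force":{"type":"number"}},"required":["rows"]}

```bash
mkdir -p pics; python3 - <<'E'
from cell import manip
import cv2
for n in("scene","top"):
    im=manip.camera(n); cv2.imwrite(f"pics/{n}0.png",im[:,:,::-1]); print(manip.camera_info(n))
print(manip.read_state())
E
```

```text
{'fx': 407.69927622197133, 'fy': 407.69927622197133, 'cx': 280.4881903003184, 'cy': 209.8278942589132, 'position': array([1199.79245392,  379.46634798, 1034.20066336]), 'rotation': array([-2.50386595,  0.01166038,  2.13009559])}
{'fx': 399.46507260439347, 'fy': 399.46507260439347, 'cx': 284.3263341108179, 'cy': 210.23408817429873, 'position': array([ 383.6437899 ,  -17.69002508, 1280.2411037 ]), 'rotation': array([-2.98531895,  0.00852578, -1.57616342])}
{'clock': 0.1, 'joints': array([ 1.20139165e+00,  3.00381190e-01,  1.52148555e+00,  1.11018038e-05,
        1.32070824e+00, -6.66335419e-02]), 'qd': array([ 6.54182603e-04, -2.45717704e-04, -2.27810105e-03,  9.40581115e-04,
       -4.68307705e-05,  3.89909331e-04]), 'effort': array([ 2.65984942e-03, -5.32643366e+01, -3.53281546e+01,  7.10636401e-02,
        2.34632904e-02, -6.97317114e-05]), 'eef_pos': array([163.91425344, 524.73315673, 166.57608   ]), 'eef_rot': array([-3.14061322e+00, -7.61374960e-05,  2.83881873e+00]), 'wrist_force': array([0.23647327, 0.12047354, 0.65740984]), 'moment': array([-0.01628515, -0.01778549,  0.02550132]), 'finger_force': 0.0, 'finger_gap': 93.97386574649985}
```

View pics/scene0.png

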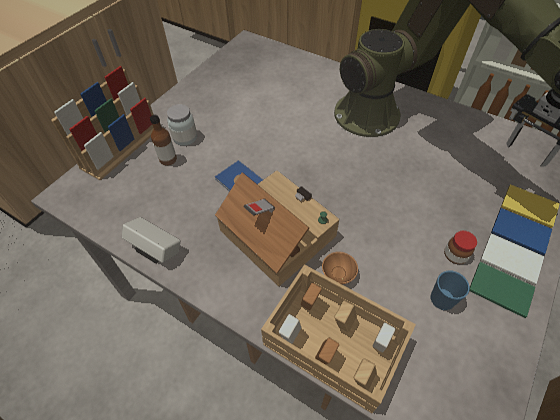

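View pics/top0.png

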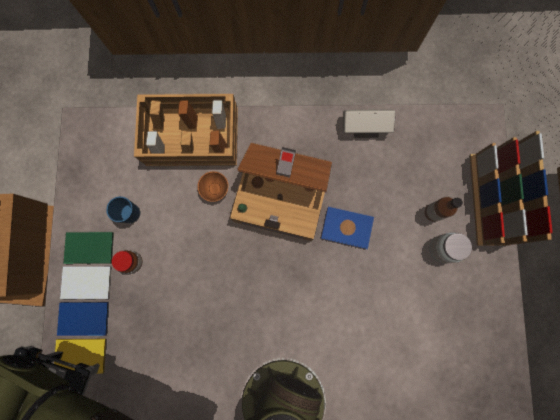

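The scene view shows the chest at about (280,225), its lid up, with the flap folded back and its red patch at (262,207). The top view shows the chest at about (280,200), the deck at (275,217), the pawn at (242,208) and the catch at (272,223). I'll enlarge both.

```bash
python3 - <<'E'
import cv2,numpy as np
a=cv2.imread("pics/scene0.png")[160:290,200:350]; b=cv2.imread("pics/top0.png")[135:250,220:340]
a=cv2.resize(a,None,fx=4,fy=4,interpolation=cv2.INTER_CUBIC);b=cv2.resize(b,None,fx=5,fy=5,interpolation=cv2.INTER_CUBIC)
cv2.imwrite("pics/a.png",a);cv2.imwrite("pics/b.png",np.clip(b*1.5,0,255).astype('uint8'))
E
cat > h.py <<'E'
import numpy as np
from cell import manip
from scipy.spatial.transform import Rotation as R
I={n:manip.camera_info(n) for n in("scene","top")}
def ray(n,u,v):
    i=I[n]; return i["position"],R.from_euler("xyz",i["rotation"]).apply([(u-i["cx"])/i["fx"],(v-i["cy"])/i["fy"],1.])
def onz(n,u,v,z):
    p,d=ray(n,u,v); return p+d*(z-p[2])/d[2]
def proj(n,P):
    i=I[n]; q=R.from_euler("xyz",i["rotation"]).inv().apply(np.asarray(P)-i["position"])
    return np.round([i["fx"]*q[0]/q[2]+i["cx"],i["fy"]*q[1]/q[2]+i["cy"]],1)
def two(a,b):
    (p,d),(q,e)=ray("scene",*a),ray("top",*b)
    s,t=np.linalg.lstsq(np.c_[d,-e],q-p,rcond=None)[0]
    return (p+s*d+q+t*e)/2, np.linalg.norm(p+s*d-q-t*e)
E
```

```text
(no output)
```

View pics/a.png

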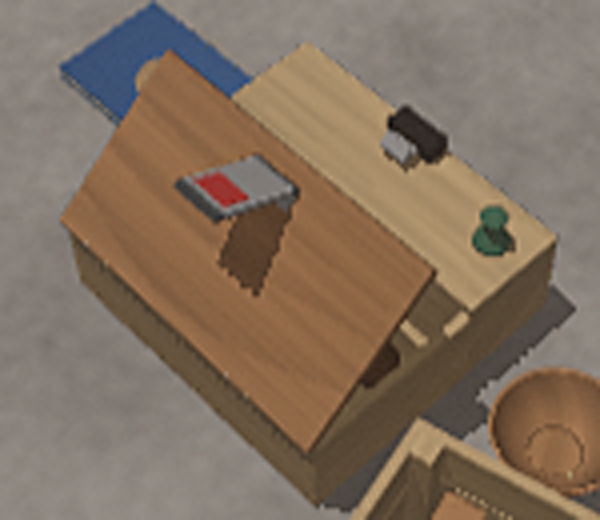

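View pics/b.png

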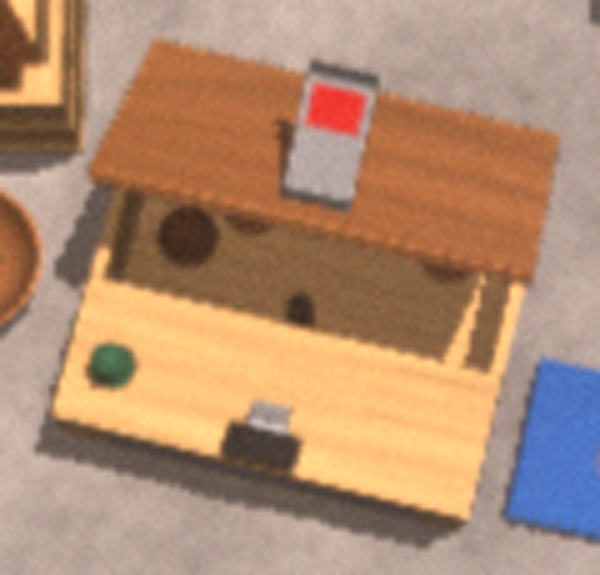

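The first crop shows the lid's front edge from (170,50) to (435,270), its hinge edge from (62,220) to (310,450), and the flap from the hinge at about (277,175) to the tip at about (198,200). The second shows the deck's front corners at (52,415) and (468,520), the lid's front corners at (92,178) and (530,280), and the flap's tip at (343,72) and root at (317,200).

```bash
python3 - <<'E'
from h import *
np.set_printoptions(precision=1,suppress=True)
A=lambda x,y:(200+x/4-.4,160+y/4-.4); B=lambda x,y:(220+x/5-.4,135+y/5-.4)
fl,fr=onz("top",*B(52,415),90),onz("top",*B(468,520),90)
print("top fl fr",fl,fr,np.linalg.norm(fl-fr))
s1,s2=onz("scene",*A(556,238),90),onz("scene",*A(308,43),90); print("scene fl fr",s1,s2,np.linalg.norm(s1-s2))
fl=(fl+s1)/2; fr=(fr+s2)/2
d=fl-fr; yaw=np.arctan2(-d[0],d[1]); ex=np.array([np.cos(yaw),np.sin(yaw),0]);ey=np.array([-ex[1],ex[0],0])
o=(fl+fr)/2+120*ex; o[2]=0; print("yaw",yaw,"o",o)
C=lambda P:np.array([(P-o)@ex,(P-o)@ey,P[2]])
for n,a,b in [("lidFL",(435,270),(92,175)),("lidFR",(170,50),(530,278)),("lidBL",(310,448),(155,42)),("lidBR",(62,220),(558,132)),("tip",(198,200),(343,70)),("root",(277,175),(317,202)),("pawn",(494,213),(112,362)),("nose",(400,145),(270,412))]:
    P,e=two(A(*a),B(*b)); print(n,P,e,"chest",C(P))
for p in[(-120,130,90),(-120,-130,90),(-108,0,108),(-30,130,90),(-30,-130,90)]:
    W=o+p[0]*ex+p[1]*ey+[0,0,p[2]]; t=proj("top",W);s=proj("scene",W); print(p,((t-[220,135])*5),((s-[200,160])*4))
E
```

```text
top fl fr [549.9 155.2  90. ] [485.  -94.2  90. ] 257.62394451014364
scene fl fr [554.2 156.3  90. ] [489.5 -92.4  90. ] 256.98180834397954
yaw -0.2543994330938902 o [635.8   1.    0. ]
lidFL [675.5 122.4 176.1] 0.8030779893520875 chest [  7.9 127.5 176.1]
lidFR [ 613.4 -125.8  180.4] 0.873376885792472 chest [  10.2 -128.4  180.4]
lidBL [784.3  95.6  85.7] 0.5915249697420913 chest [119.9 128.9  85.7]
lidBR [ 723.9 -153.4   87.6] 0.6773509393674347 chest [ 124.2 -127.3   87.6]
tip [726.6 -21.4 207.7] 0.5372820773896989 chest [ 93.5   1.1 207.7]
root [660.5  -6.2 170.5] 0.7167035160048486 chest [ 25.7  -0.8 170.5]
pawn [577.2 116.4 118.2] 0.5985856732743334 chest [-85.8  96.9 118.2]
nose [548.7  24.  102.9] 1.3991103637364888 chest [-90.1   0.3 102.9]
(-120, 130, 90) [ 47. 409.] [556.4 235.2]
(-120, -130, 90) [466.5 515. ] [305.6  38.4]
(-108, 0, 108) [259.5 438.5] [414.8 125.2]
(-30, 130, 90) [ 86.5 267. ] [468.8 309.2]
(-30, -130, 90) [502.  370.5] [218.8 100. ]
```

The measured geometry fits: the chest origin is at (636,1) with yaw -0.254, the lid is at about 0.64 rad and the flap at about 2.0. Next I approach above the lid's front edge with the fingers shut.

Request:
{"name": "servo_tool", "arguments": {
  "rows": [
    [0,0,2.8,10,-12,15,1],
    [0,0,0,30,-36,15,1],
    [0,0,0,30,-36,15,1],
    [0,0,0,30,-36,15,1],
    [0,0,0,30,-36,0,1],
    [0,0,0,30,-36,0,1],
    [0,0,0,30,-36,0,1],
    [0,0,0,30,-36,0,1],
    [0,0,0,30,-36,0,1],
    [0,0,0,30,-36,0,1],
    [0,0,0,30,-36,0,1],
    [0,0,0,30,-36,0,1],
    [0,0,0,30,-36,0,1],
    [0,0,0,30,-36,0,1],
    [0,0,0,30,-36,0,1],
    [0,0,0,30,-36,0,1],
    [0,0,0,23,-16,0,1],
    [0,0,0,0,0,0,1]
  ]
}}

```text
clock: 2.35
eef_pos: [647.4, -44.2, 225.6]
eef_rot: [-3.141, -0.002, 2.886]
wrist_force: [0.0, -0.3, 0.7]
finger_gap: 0.2
finger_force: 0.0
```

Request:
{"name": "servo_tool", "arguments": {
  "rows": [
    [0,0,0,0,0,-15,1],
    [0,0,0,0,0,-15,1],
    [0,0,0,-3,1,-10,1],
    [0,0,0,-3,1,-10,1],
    [0,0,0,-3,1,-10,1],
    [0,0,0,-4,1,-10,1],
    [0,0,0,-4,1,-10,1],
    [0,0,0,-4,1,-10,1],
    [0,0,0,-4,1,-10,1],
    [0,0,0,-3,1,-10,1],
    [0,0,0,-2,1,-7,1],
    [0,0,0,-1,0,-3,1],
    [0,0,0,0,0,0,1]
  ]
}}

```text
clock: 3.98
eef_pos: [616.1, -34.1, 106.8]
eef_rot: [-3.142, -0.0, 2.888]
wrist_force: [0.0, -0.6, -0.1]
finger_gap: 0.5
finger_force: 0.0
```

```bash
python3 - <<'E'
from cell import manip
import cv2
a=manip.camera("scene")[160:290,200:350,::-1]
cv2.imwrite("pics/c.png",cv2.resize(a,None,fx=4,fy=4,interpolation=cv2.INTER_CUBIC))
E
```

```text
(no output)
```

View pics/c.png

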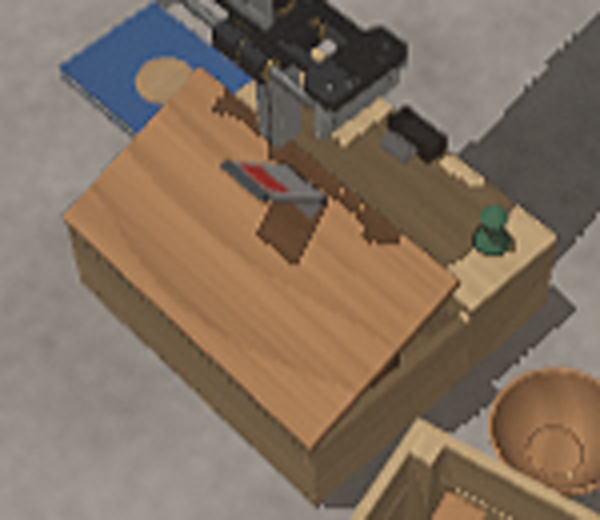

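The lid's front-left corner is now at (458,283), so the lid is only partly down. The wrist force is zero and the fingers seem to be at the front edge. I'll measure the lid angle.

```bash
cat >> h.py <<'E'
yaw=-.2544; O=np.array([635.8,1,0]); ex=np.array([np.cos(yaw),np.sin(yaw),0]); ey=np.array([-ex[1],ex[0],0])
def W(x,y,z): return O+x*ex+y*ey+[0,0,z]
def C(P): P=np.asarray(P); return np.round([(P-O)@ex,(P-O)@ey,P[2]],1)
def ony(n,u,v,y):
    p,d=ray(n,u,v); return C(p+d*(y-(p-O)@ey)/(d@ey))
E
python3 - <<'E'
from h import *
import cv2
A=lambda x,y:(200+x/4-.4,160+y/4-.4)
print(ony("scene",*A(458,283),130),ony("scene",*A(200,70),-130),"tip",ony("scene",*A(238,172),0),"root",ony("scene",*A(315,195),0))
for t in(.1,.2,.3,.35,.4,.5): print(t,[(proj("scene",W(120-148*np.cos(t)+10*np.sin(t),y,80+148*np.sin(t)+10*np.cos(t)))-[200,160])*4 for y in(130,-130)])
s=manip.read_state(); print(C(s["eef_pos"]),s["eef_pos"],(proj("scene",s["eef_pos"])-[200,160])*4)
b=manip.camera("top")[135:250,220:340,::-1]
cv2.imwrite("pics/d.png",cv2.resize(b,None,fx=5,fy=5,interpolation=cv2.INTER_CUBIC))
E
```

```text
[-13.9 130.  141.3] [ -14.4 -130.   138.4] tip [ 59.2   0.  204.8] root [ -6.7   0.  118.9]
0.1 [array([466. , 300.8]), array([213.6,  89.6])]
0.2 [array([464. , 291.6]), array([209.2,  79.2])]
0.3 [array([460.4, 284. ]), array([203.2,  70. ])]
0.35 [array([458. , 280.8]), array([199.6,  66. ])]
0.4 [array([455.2, 278. ]), array([195.6,  62. ])]
0.5 [array([448.4, 273.2]), array([186.4,  55.6])]
[-10.1 -39.  107. ] [616.198541   -34.15795936 107.00086976] [280.  169.2]
```

View pics/d.png

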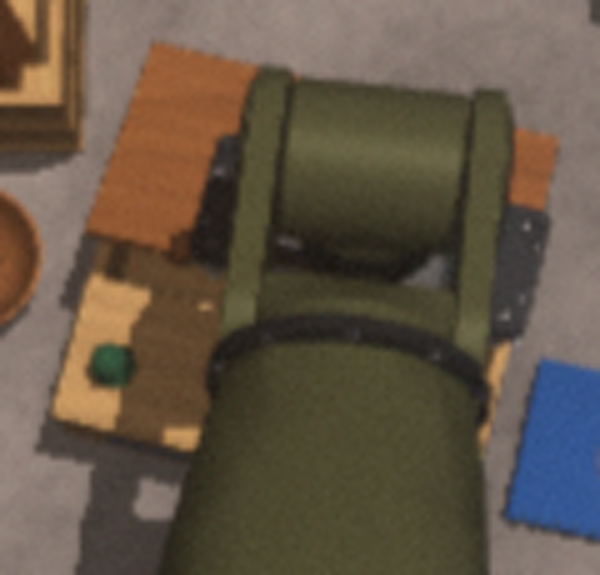

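The lid is at about 0.31 rad and the fingers look to be at or past its edge with no load. I back off to the front, raise the tool, and measure again with the view clear.

Request:
{"name": "servo_tool", "arguments": {
  "rows": [
    [0,0,0,-10,3,0,1],
    [0,0,0,-10,3,0,1],
    [0,0,0,-10,2,0,1],
    [0,0,0,-10,2,10,1],
    [0,0,0,0,0,20,1],
    [0,0,0,0,0,30,1],
    [0,0,0,0,0,30,1],
    [0,0,0,0,0,0,1]
  ]
}}

```text
clock: 5.08
eef_pos: [576.6, -24.0, 200.0]
eef_rot: [3.141, 0.005, 2.888]
wrist_force: [-0.1, -0.2, -0.4]
finger_gap: 0.6
finger_force: 0.0
```

```bash
python3 - <<'E'
from h import *
import cv2
s=manip.read_state(); print(C(s["eef_pos"]),(proj("scene",s["eef_pos"])-[200,120])*4, s["wrist_force"])
a=manip.camera("scene")[120:270,200:350,::-1]
cv2.imwrite("pics/e.png",cv2.resize(a,None,fx=4,fy=4,interpolation=cv2.INTER_CUBIC))
E
```

```text
[-51.  -39.1 200. ] [319.6 213.2] [-0.11197027 -0.2242911  -0.36945479]
```

View pics/e.png

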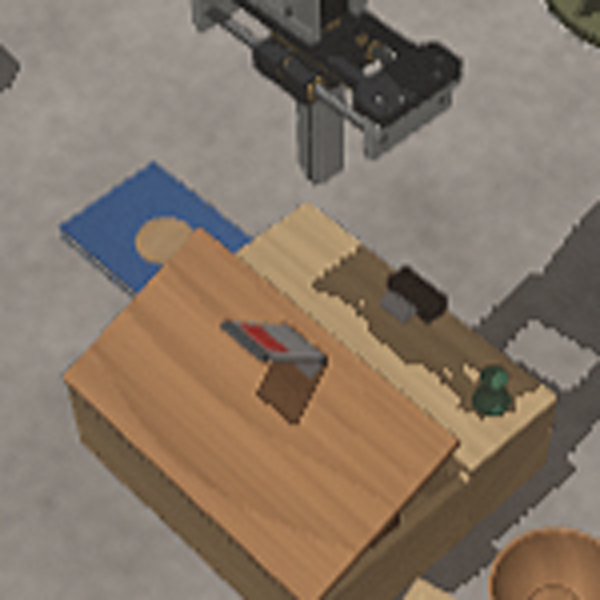

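The lid's edge is unchanged at about 0.31. The finger end appears at about (320,183), while the reported TCP projects to (320,213). I'll check that offset against the first picture and a current view.

```bash
python3 - <<'E'
from h import *
import cv2
y=np.array([np.sin(2.839),-np.cos(2.839),0])
for k in(-53,-47,47,53):
    print(k,proj("scene",np.array([163.9,524.7,166.6])+k*y))
a=cv2.imread("pics/scene0.png")[60:180,480:560]
cv2.imwrite("pics/f.png",cv2.resize(a,None,fx=5,fy=5,interpolation=cv2.INTER_CUBIC))
s=manip.read_state()["eef_pos"]; ey2=np.array([.252,.968,0])
for z in(0,10,20,30,40):print(z,[(proj("scene",s+[0,0,z]+a*8*ex+b*12*ey)-[200,120])*4 for a,b in((1,1),(1,-1),(-1,1))])
E
```

```text
-53 [502.3 153.8]
-47 [504.1 154.9]
47 [534.3 173.1]
53 [536.3 174.3]
0 [array([323.6, 230. ]), array([299.6, 211.2]), array([340.8, 218. ])]
10 [array([323.6, 220.4]), array([299.2, 201.2]), array([340.8, 208. ])]
20 [array([323.2, 210.4]), array([298.8, 191.2]), array([340.8, 198. ])]
30 [array([323.2, 200.4]), array([298.4, 181.2]), array([340.4, 188. ])]
40 [array([322.8, 190. ]), array([298. , 170.8]), array([340.4, 177.6])]
```

View pics/f.png

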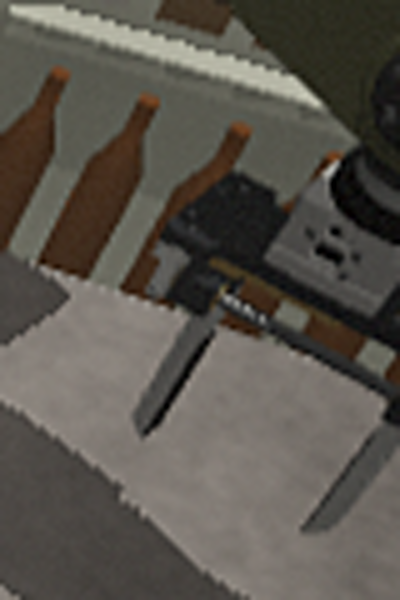

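In both pictures, open and shut, the visible finger ends sit about 35–40 mm above the reported TCP. The open tips are seen at (508.6,146) and (542,165.6). So the fingers haven't slipped off; the push just stopped too high. I'll continue downward, using the force as feedback.

Request:
{"name": "servo_tool", "arguments": {
  "rows": [
    [0,0,0,13,-3,0,1],
    [0,0,0,13,-4,0,1],
    [0,0,0,14,-3,0,1],
    [0,0,0,0,0,-30,1],
    [0,0,0,0,0,-30,1],
    [0,0,0,0,0,-25,1],
    [0,0,0,0,0,-8,1],
    [0,0,0,0,0,-8,1],
    [0,0,0,0,0,-8,1],
    [0,0,0,-1,0,-6,1],
    [0,0,0,-1,0,-5,1],
    [0,0,0,0,0,0,1]
  ]
}}

```text
clock: 6.62
eef_pos: [613.8, -34.0, 76.8]
eef_rot: [-3.142, -0.0, 2.888]
wrist_force: [-0.3, -0.6, -0.5]
finger_gap: 0.9
finger_force: 0.0
```

Request:
{"name": "servo_tool", "arguments": {
  "rows": [
    [0,0,0,0,0,-4,1],
    [0,0,0,0,0,-3,1],
    [0,0,0,0,0,0,1]
  ]
}}

```text
clock: 7.0
eef_pos: [613.9, -34.0, 69.7]
eef_rot: [-3.142, -0.0, 2.888]
wrist_force: [-0.8, -0.1, -0.3]
finger_gap: 0.6
finger_force: 0.0
```

```bash
cat >> h.py <<'E'
import cv2
def both(f):
    a=manip.camera("scene")[150:290,205:345,::-1]; b=manip.camera("top")[130:250,220:340,::-1]
    a=cv2.resize(a,(560,560),interpolation=cv2.INTER_CUBIC); b=cv2.resize(b,(240,240),interpolation=cv2.INTER_CUBIC)
    c=np.zeros((560,800,3),np.uint8); c[:,:560]=a; c[:240,560:]=b; cv2.imwrite(f,c)
def edge(t,y): return W(120-148*np.cos(t)+10*np.sin(t),y,80+148*np.sin(t)+10*np.cos(t))
E
python3 - <<'E'
from h import *
both("pics/g.png")
for t in(0,.07,.1,.15,.2): print(t,[(proj("scene",edge(t,y))-[205,150])*4 for y in(130,-130)])
E
```

```text
0 [array([446.8, 351.2]), array([196.8, 141.2])]
0.07 [array([446.4, 343.6]), array([194.8, 133.2])]
0.1 [array([446. , 340.8]), array([193.6, 129.6])]
0.15 [array([445.2, 336. ]), array([191.6, 124.4])]
0.2 [array([444. , 331.6]), array([189.2, 119.2])]
```

View pics/g.png

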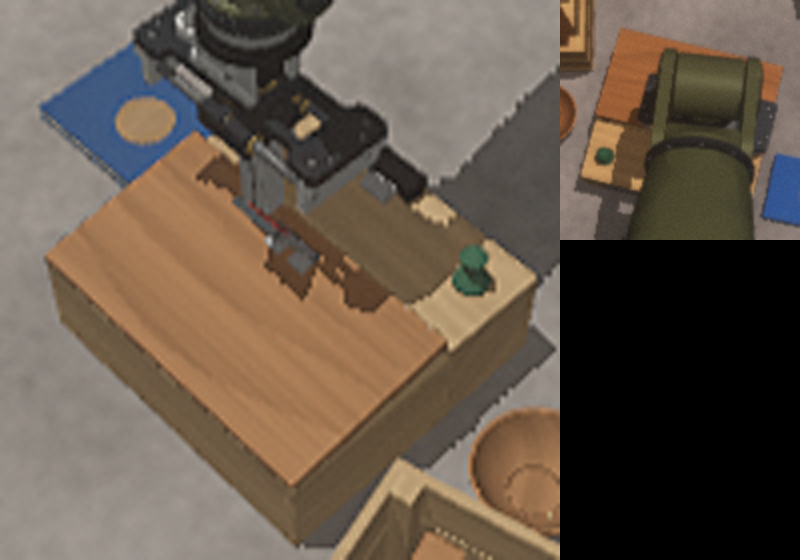

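The lid's corners at (446,343) and (197,133) match joint ≈ 0.07, so it rests on the buffer. At that contact the true fingertip height is the reported z plus about 29. Next I go up, behind the flap, and sweep it forward.

Request:
{"name": "servo_tool", "arguments": {
  "rows": [
    [0,0,0,0,0,30,1],
    [0,0,0,0,0,40,1],
    [0,0,0,0,0,40,1],
    [0,0,0,20,4,0,1],
    [0,0,0,30,7,0,1],
    [0,0,0,35,7,0,1],
    [0,0,0,0,0,0,1],
    [0,0,0,0,0,-25,1],
    [0,0,0,0,0,-25,1],
    [0,0,0,0,0,-26,1],
    [0,0,0,0,0,0,1]
  ]
}}

```text
clock: 8.48
eef_pos: [697.6, -16.2, 102.5]
eef_rot: [-3.141, -0.003, 2.887]
wrist_force: [-0.2, 0.8, 0.3]
finger_gap: 0.4
finger_force: 0.0
```

Request:
{"name": "servo_tool", "arguments": {
  "rows": [
    [0,0,0,-10,2.6,0,1],
    [0,0,0,-10,2.6,0,1],
    [0,0,0,-10,2.6,0,1],
    [0,0,0,-10,2.6,0,1],
    [0,0,0,-10,2.6,0,1],
    [0,0,0,-10,2.6,0,1],
    [0,0,0,-10,2.6,0,1],
    [0,0,0,-10,2.6,0,1]
  ]
}}

```text
clock: 9.48
eef_pos: [618.3, 5.0, 104.0]
eef_rot: [-3.142, -0.0, 2.888]
wrist_force: [1.5, -0.5, 0.1]
finger_gap: 0.3
finger_force: 0.5
```

Request:
{"name": "servo_tool", "arguments": {
  "rows": [
    [0,0,0,-8,2.1,0,1],
    [0,0,0,-8,2.1,0,1],
    [0,0,0,-8,2.1,0,1],
    [0,0,0,-8,2.1,0,1],
    [0,0,0,0,0,0,1]
  ]
}}

```text
clock: 10.1
eef_pos: [586.6, 13.3, 104.2]
eef_rot: [-3.142, -0.0, 2.888]
wrist_force: [-0.1, -0.8, -0.2]
finger_gap: 0.0
finger_force: 0.0
```

Request:
{"name": "servo_tool", "arguments": {
  "rows": [
    [0,0,0,-4,1,-6,1],
    [0,0,0,-4,1,-6,1],
    [0,0,0,-4,1,-6,1],
    [0,0,0,-4,1,-4,1],
    [0,0,0,0,0,0,1]
  ]
}}

```text
clock: 10.72
eef_pos: [570.6, 17.3, 81.7]
eef_rot: [-3.141, -0.001, 2.888]
wrist_force: [-0.2, -0.3, -0.4]
finger_gap: 0.4
finger_force: 0.0
```

Request:
{"name": "servo_tool", "arguments": {
  "rows": [
    [0,0,0,0,0,-2,1],
    [0,0,0,0,0,-2,1],
    [0,0,0,0,0,0,1]
  ]
}}

```text
clock: 11.1
eef_pos: [571.0, 17.2, 77.9]
eef_rot: [-3.142, -0.0, 2.888]
wrist_force: [0.3, 0.0, 0.6]
finger_gap: 0.3
finger_force: 0.0
```

Request:
{"name": "servo_tool", "arguments": {
  "rows": [
    [0,0,0,0,0,-2,1],
    [0,0,0,0,0,0,1]
  ]
}}

```text
clock: 11.35
eef_pos: [570.9, 17.2, 75.9]
eef_rot: [-3.142, -0.0, 2.888]
wrist_force: [-0.7, 0.5, -0.1]
finger_gap: 0.4
finger_force: 0.0
```

Request:
{"name": "servo_tool", "arguments": {
  "rows": [
    [0,0,0,0,0,-2,1],
    [0,0,0,0,0,0,1]
  ]
}}

```text
clock: 11.6
eef_pos: [570.9, 17.2, 73.9]
eef_rot: [-3.142, -0.0, 2.888]
wrist_force: [-0.1, 1.2, 0.3]
finger_gap: 0.4
finger_force: 0.0
```

Request:
{"name": "servo_tool", "arguments": {
  "rows": [
    [0,0,0,0,0,-2,1],
    [0,0,0,0,0,0,1]
  ]
}}

```text
clock: 11.85
eef_pos: [570.9, 17.2, 72.0]
eef_rot: [3.142, -0.0, 2.888]
wrist_force: [-1.4, 0.1, 2.1]
finger_gap: 0.6
finger_force: 0.9
```

Request:
{"name": "servo_tool", "arguments": {
  "rows": [
    [0,0,0,0,0,-1.5,1],
    [0,0,0,0,0,0,1]
  ]
}}

```text
clock: 12.1
eef_pos: [570.9, 17.2, 70.6]
eef_rot: [3.142, -0.0, 2.888]
wrist_force: [-3.6, 0.5, 4.2]
finger_gap: 0.9
finger_force: 1.9
```

Request:
{"name": "servo_tool", "arguments": {
  "rows": [
    [0,0,0,0,0,-1,1],
    [0,0,0,0,0,0,1]
  ]
}}

```text
clock: 12.35
eef_pos: [570.9, 17.2, 70.0]
eef_rot: [3.142, -0.0, 2.888]
wrist_force: [-6.0, 0.6, 8.0]
finger_gap: 0.6
finger_force: 4.2
```

Request:
{"name": "servo_tool", "arguments": {
  "rows": [
    [0,0,0,0,0,-1,1],
    [0,0,0,0,0,0,1]
  ]
}}

```text
clock: 12.6
eef_pos: [571.0, 17.3, 69.5]
eef_rot: [3.141, 0.0, 2.888]
wrist_force: [-7.7, 1.5, 13.5]
finger_gap: 0.4
finger_force: 6.5
```

Request:
{"name": "servo_tool", "arguments": {
  "rows": [
    [0,0,0,0,0,-1,1],
    [0,0,0,0,0,0,1]
  ]
}}

```text
clock: 12.85
eef_pos: [570.9, 17.3, 68.7]
eef_rot: [3.141, 0.0, 2.888]
wrist_force: [-9.8, 1.0, 16.5]
finger_gap: 0.4
finger_force: 7.9
```

Request:
{"name": "servo_tool", "arguments": {
  "rows": [
    [0,0,0,0,0,-1,1],
    [0,0,0,0,0,0,1]
  ]
}}

```text
clock: 13.1
eef_pos: [570.9, 17.3, 68.0]
eef_rot: [3.141, 0.0, 2.888]
wrist_force: [-12.1, 1.8, 19.7]
finger_gap: 0.4
finger_force: 9.4
```

Request:
{"name": "servo_tool", "arguments": {
  "rows": [
    [0,0,0,0,0,-1,1],
    [0,0,0,0,0,0,1]
  ]
}}

```text
clock: 13.35
eef_pos: [570.9, 17.3, 67.7]
eef_rot: [3.141, 0.0, 2.888]
wrist_force: [-15.3, 1.2, 27.1]
finger_gap: 0.3
finger_force: 13.1
```

The force has reached 27 N with a sideways part, so I look once before going on.

```bash
python3 - <<'E'
from h import *
a=manip.camera("scene")[170:245,225:325,::-1]
cv2.imwrite("pics/i.png",cv2.resize(a,(800,600),interpolation=cv2.INTER_CUBIC))
f=lambda P:(proj("scene",P)-[225,170])*8
for t in(0,.03,.07): print(t,[f(edge(t,y)) for y in(130,-130)])
print("hinge.07",f(W(-9,20,103)),f(W(-9,-20,103)),"tip",f(W(-84,20,105)),f(W(-84,-20,105)),f(W(-84,20,97)),"nose",f(W(-81.5,12,98)),f(W(-92,12,109)),"housing",f(W(-98,22,108)),f(W(-98,-22,108)))
s=manip.read_state(); print(C(s["eef_pos"]),s["wrist_force"],[f(s["eef_pos"]+[0,0,z]) for z in(0,29,36)])
E
```

```text
0 [array([733.6, 542.4]), array([233.6, 122.4])]
0.03 [array([733.6, 536. ]), array([232. , 115.2])]
0.07 [array([732.8, 527.2]), array([229.6, 106.4])]
hinge.07 [471.2 363.2] [393.6 297.6] tip [621.6 243.2] [544.  180.8] [620.8 256.8] nose [600.8 245.6] [621.6 211.2] housing [652.8 220. ] [567.2 152. ]
[-66.9  -0.5  67.7] [-15.40788065   1.3524916   26.60701106] [array([546.4, 298.4]), array([547.2, 250.4]), array([548. , 238.4])]
```

View pics/i.png

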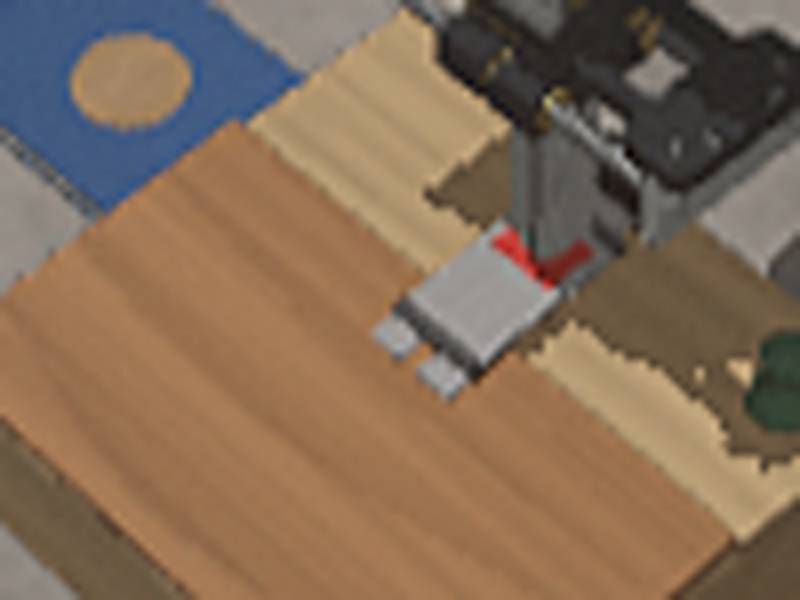

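The finger sits on the red patch near the tip, and the lid's corners at (735,540) and (238,120) put the lid almost shut. I relieve the sideways load and press a little more.

Request:
{"name": "servo_tool", "arguments": {
  "rows": [
    [0,0,0,-1.5,0.4,0,1],
    [0,0,0,0,0,0,1]
  ]
}}

```text
clock: 13.65
eef_pos: [570.8, 17.4, 67.9]
eef_rot: [3.141, 0.004, 2.888]
wrist_force: [-5.5, -0.4, 21.6]
finger_gap: 0.4
finger_force: 10.5
```

Request:
{"name": "servo_tool", "arguments": {
  "rows": [
    [0,0,0,0,0,-0.7,1],
    [0,0,0,0,0,0,1]
  ]
}}

```text
clock: 13.9
eef_pos: [570.8, 17.4, 67.6]
eef_rot: [3.141, 0.004, 2.888]
wrist_force: [-7.3, -0.7, 27.7]
finger_gap: 0.3
finger_force: 13.2
```

Request:
{"name": "servo_tool", "arguments": {
  "rows": [
    [0,0,0,0,0,-0.7,1],
    [0,0,0,0,0,0,1]
  ]
}}

```text
clock: 14.15
eef_pos: [571.0, 17.5, 66.1]
eef_rot: [3.141, 0.004, 2.888]
wrist_force: [-0.2, 0.2, 12.2]
finger_gap: 0.3
finger_force: 6.3
```

Request:
{"name": "servo_tool", "arguments": {
  "rows": [
    [0,0,0,0,0,-0.6,1],
    [0,0,0,0,0,0,1]
  ]
}}

```text
clock: 14.4
eef_pos: [570.9, 17.5, 65.1]
eef_rot: [3.141, 0.004, 2.888]
wrist_force: [-0.3, 0.6, 13.3]
finger_gap: 0.4
finger_force: 6.6
```

Request:
{"name": "servo_tool", "arguments": {
  "rows": [
    [0,0,0,0,0,4,1],
    [0,0,0,0,0,0,1]
  ]
}}

```text
clock: 14.65
eef_pos: [570.7, 17.5, 68.6]
eef_rot: [3.141, 0.003, 2.888]
wrist_force: [1.9, 0.6, 10.1]
finger_gap: 0.6
finger_force: 4.8
```

Request:
{"name": "servo_tool", "arguments": {
  "rows": [
    [0,0,0,0,0,1,1],
    [0,0,0,0,0,0,1]
  ]
}}

```text
clock: 14.9
eef_pos: [570.6, 17.4, 69.3]
eef_rot: [3.141, 0.003, 2.888]
wrist_force: [2.8, -0.1, 6.8]
finger_gap: 0.6
finger_force: 3.3
```

Request:
{"name": "servo_tool", "arguments": {
  "rows": [
    [0,0,0,0,0,1,1],
    [0,0,0,0,0,0,1]
  ]
}}

```text
clock: 15.15
eef_pos: [570.1, 17.5, 69.9]
eef_rot: [3.141, 0.001, 2.888]
wrist_force: [4.1, 0.3, 5.5]
finger_gap: 0.7
finger_force: 2.8
```

The force peak was passed: it dropped to 12 N at z 66. I lifted before the flap was fully home, so I press again and go further.

Request:
{"name": "servo_tool", "arguments": {
  "rows": [
    [0,0,0,0,0,-2,1],
    [0,0,0,0,0,-2,1],
    [0,0,0,0,0,-1,1],
    [0,0,0,0,0,0,1]
  ]
}}

```text
clock: 15.65
eef_pos: [570.3, 17.6, 65.6]
eef_rot: [3.141, 0.002, 2.888]
wrist_force: [1.8, -0.4, 11.7]
finger_gap: 0.4
finger_force: 6.0
```

Request:
{"name": "servo_tool", "arguments": {
  "rows": [
    [0,0,0,0,0,-1,1],
    [0,0,0,0,0,0,1]
  ]
}}

```text
clock: 15.9
eef_pos: [570.2, 17.6, 64.6]
eef_rot: [3.141, 0.002, 2.888]
wrist_force: [0.0, 0.5, 11.2]
finger_gap: 0.3
finger_force: 6.4
```

Request:
{"name": "servo_tool", "arguments": {
  "rows": [
    [0,0,0,0,0,-0.8,1],
    [0,0,0,0,0,0,1]
  ]
}}

```text
clock: 16.15
eef_pos: [570.1, 17.6, 63.9]
eef_rot: [3.141, 0.002, 2.888]
wrist_force: [0.1, 0.1, 13.5]
finger_gap: 0.5
finger_force: 7.0
```

Request:
{"name": "servo_tool", "arguments": {
  "rows": [
    [0,0,0,0,0,-0.8,1],
    [0,0,0,0,0,0,1]
  ]
}}

```text
clock: 16.4
eef_pos: [570.1, 17.7, 63.2]
eef_rot: [3.141, 0.002, 2.888]
wrist_force: [-1.1, 0.1, 15.5]
finger_gap: 0.4
finger_force: 7.5
```

Request:
{"name": "servo_tool", "arguments": {
  "rows": [
    [0,0,0,0,0,-1,1],
    [0,0,0,0,0,0,1]
  ]
}}

```text
clock: 16.65
eef_pos: [570.0, 17.7, 62.2]
eef_rot: [3.141, 0.002, 2.888]
wrist_force: [-1.8, 1.2, 15.9]
finger_gap: 0.3
finger_force: 8.1
```

Request:
{"name": "servo_tool", "arguments": {
  "rows": [
    [0,0,0,0,0,-1,1],
    [0,0,0,0,0,0,1]
  ]
}}

```text
clock: 16.9
eef_pos: [569.9, 17.7, 61.3]
eef_rot: [3.141, 0.001, 2.888]
wrist_force: [-3.9, 0.4, 17.5]
finger_gap: 0.7
finger_force: 8.7
```

Request:
{"name": "servo_tool", "arguments": {
  "rows": [
    [0,0,0,0,0,-1,1],
    [0,0,0,0,0,0,1]
  ]
}}

```text
clock: 17.15
eef_pos: [569.9, 17.7, 60.4]
eef_rot: [3.141, 0.001, 2.888]
wrist_force: [-3.8, 0.6, 18.3]
finger_gap: 0.6
finger_force: 9.2
```

Request:
{"name": "servo_tool", "arguments": {
  "rows": [
    [0,0,0,0,0,-1,1],
    [0,0,0,0,0,0,1]
  ]
}}

```text
clock: 17.4
eef_pos: [569.7, 17.8, 59.3]
eef_rot: [3.141, 0.001, 2.888]
wrist_force: [-4.8, 1.1, 17.3]
finger_gap: 0.2
finger_force: 9.1
```

Request:
{"name": "servo_tool", "arguments": {
  "rows": [
    [0,0,0,0,0,-1,1],
    [0,0,0,0,0,0,1]
  ]
}}

```text
clock: 17.65
eef_pos: [569.7, 17.8, 58.4]
eef_rot: [3.141, 0.001, 2.888]
wrist_force: [-5.9, 1.7, 19.0]
finger_gap: 0.4
finger_force: 9.6
```

Request:
{"name": "servo_tool", "arguments": {
  "rows": [
    [0,0,0,0,0,-0.8,1],
    [0,0,0,0,0,0,1]
  ]
}}

```text
clock: 17.9
eef_pos: [569.7, 17.8, 57.8]
eef_rot: [3.141, 0.001, 2.888]
wrist_force: [-7.3, 0.8, 21.5]
finger_gap: 0.7
finger_force: 10.9
```

Request:
{"name": "servo_tool", "arguments": {
  "rows": [
    [0,0,0,0,0,-0.8,1],
    [0,0,0,0,0,0,1]
  ]
}}

```text
clock: 18.15
eef_pos: [569.7, 17.8, 57.5]
eef_rot: [3.141, 0.001, 2.888]
wrist_force: [-9.5, 1.7, 26.8]
finger_gap: -0.2
finger_force: 13.4
```

Request:
{"name": "servo_tool", "arguments": {
  "rows": [
    [0,0,0,0,0,-0.8,1],
    [0,0,0,0,0,0,1]
  ]
}}

```text
clock: 18.4
eef_pos: [569.8, 17.8, 57.2]
eef_rot: [3.141, 0.001, 2.888]
wrist_force: [-12.1, 1.6, 32.6]
finger_gap: 0.6
finger_force: 15.9
```

Request:
{"name": "servo_tool", "arguments": {
  "rows": [
    [0,0,0,0,0,-0.8,1],
    [0,0,0,0,0,0,1]
  ]
}}

```text
clock: 18.65
eef_pos: [569.9, 17.8, 56.9]
eef_rot: [3.141, 0.002, 2.888]
wrist_force: [-15.0, 2.3, 36.3]
finger_gap: 0.3
finger_force: 18.5
```

The response is now stiff, like a stop. I lift stepwise to see whether it follows.

Request:
{"name": "servo_tool", "arguments": {
  "rows": [
    [0,0,0,0,0,4,1],
    [0,0,0,0,0,0,1]
  ]
}}

```text
clock: 18.9
eef_pos: [569.8, 17.8, 59.4]
eef_rot: [3.141, 0.001, 2.888]
wrist_force: [-5.7, 2.2, 19.0]
finger_gap: 0.6
finger_force: 9.7
```

Request:
{"name": "servo_tool", "arguments": {
  "rows": [
    [0,0,0,0,0,2,1],
    [0,0,0,0,0,0,1]
  ]
}}

```text
clock: 19.15
eef_pos: [569.3, 17.6, 60.0]
eef_rot: [-3.142, -0.0, 2.888]
wrist_force: [-2.5, 0.3, 9.8]
finger_gap: 0.7
finger_force: 4.8
```

Request:
{"name": "servo_tool", "arguments": {
  "rows": [
    [0,0,0,0,0,2,1],
    [0,0,0,0,0,0,1]
  ]
}}

```text
clock: 19.4
eef_pos: [569.1, 17.6, 61.3]
eef_rot: [-3.141, -0.001, 2.888]
wrist_force: [0.2, 1.3, -0.6]
finger_gap: 0.9
finger_force: 0.0
```

Contact vanished at about z 61, against about 70 earlier, so the flap is staying down. I retract and measure numerically.

Request:
{"name": "servo_tool", "arguments": {
  "rows": [
    [0,0,0,0,0,20,1],
    [0,0,0,0,0,40,1],
    [0,0,0,0,0,40,1],
    [0,0,0,-20,0,20,1],
    [0,0,0,-40,0,0,1],
    [0,0,0,-40,0,0,1],
    [0,0,0,-40,0,0,1],
    [0,0,0,0,0,0,1]
  ]
}}

```text
clock: 20.4
eef_pos: [428.0, 17.6, 181.9]
eef_rot: [-3.142, 0.0, 2.888]
wrist_force: [0.3, -0.2, 1.0]
finger_gap: 0.6
finger_force: 0.0
```

```bash
python3 - <<'E'
from h import *
a=manip.camera("scene"); b=manip.camera("top")
def pr(n,im,P,Q,k):
    for s in np.linspace(0,1,k):
        X=P+(Q-P)*s; u,v=proj(n,X); print(np.round(C(X)),(u,v),im[int(round(v)),int(round(u))])
h=cv2.cvtColor(a,cv2.COLOR_RGB2HSV); m=((h[...,0]<6)|(h[...,0]>174))&(h[...,1]>150)
m[:160]=0;m[250:]=0;m[:,:220]=0;m[:,340:]=0
v,u=np.nonzero(m); print("red scene",len(u),u.mean() if len(u) else 0,v.mean() if len(u) else 0)
h=cv2.cvtColor(b,cv2.COLOR_RGB2HSV); m2=((h[...,0]<6)|(h[...,0]>174))&(h[...,1]>150)
m2[:135]=0;m2[250:]=0;m2[:,:235]=0;m2[:,330:]=0
w,x=np.nonzero(m2); print("red top",len(x),x.mean() if len(x) else 0,w.mean() if len(x) else 0)
if len(u) and len(x):
    P,e=two((u.mean(),v.mean()),(x.mean(),w.mean())); print("red",C(P),e)
print("along flap centre line, scene:"); pr("scene",a,W(-40,0,97),W(-100,0,97),25)
print("lid side edges vertical at front-left:")
for t in(0,.03,.07): print(t,proj("scene",edge(t,130)),proj("scene",edge(t,-130)))
for c in range(255,258): pass
g=a[:,:,:].astype(int)
for uu in(300,305,310,312): print(uu,[tuple(g[r,uu]) for r in range(228,252,2)])
E
```

```text
red scene 56 292.42857142857144 201.92857142857142
red top 65 275.6 209.01538461538462
red [-63.5  -0.1  97.1] 1.5752373814755125
along flap centre line, scene:
[-40.  -0.  97.] (np.float64(286.9), np.float64(206.5)) [152 147 144]
[-42.  -0.  97.] (np.float64(287.5), np.float64(206.0)) [151 148 144]
[-45.  -0.  97.] (np.float64(288.1), np.float64(205.5)) [151 148 144]
[-48.  -0.  97.] (np.float64(288.8), np.float64(205.0)) [149 154 150]
[-50.   0.  97.] (np.float64(289.4), np.float64(204.6)) [149 154 150]
[-52.   0.  97.] (np.float64(290.0), np.float64(204.1)) [161  60  52]
[-55.   0.  97.] (np.float64(290.6), np.float64(203.6)) [180  54  48]
[-58.  -0.  97.] (np.float64(291.3), np.float64(203.1)) [180  63  55]
[-60.  -0.  97.] (np.float64(291.9), np.float64(202.7)) [178  64  57]
[-62.  -0.  97.] (np.float64(292.5), np.float64(202.2)) [178  63  57]
[-65.  -0.  97.] (np.float64(293.1), np.float64(201.7)) [178  66  59]
[-68.  -0.  97.] (np.float64(293.7), np.float64(201.2)) [178  63  58]
[-70.  -0.  97.] (np.float64(294.3), np.float64(200.8)) [178  63  58]
[-72.   0.  97.] (np.float64(
[... 2451 characters left out ...]
6), np.int64(38)), (np.int64(94), np.int64(78), np.int64(56)), (np.int64(88), np.int64(72), np.int64(52)), (np.int64(89), np.int64(72), np.int64(53))]
312 [(np.int64(174), np.int64(147), np.int64(109)), (np.int64(181), np.int64(154), np.int64(116)), (np.int64(179), np.int64(153), np.int64(114)), (np.int64(140), np.int64(100), np.int64(67)), (np.int64(150), np.int64(109), np.int64(73)), (np.int64(150), np.int64(109), np.int64(75)), (np.int64(154), np.int64(113), np.int64(76)), (np.int64(94), np.int64(66), np.int64(44)), (np.int64(86), np.int64(70), np.int64(51)), (np.int64(87), np.int64(71), np.int64(52)), (np.int64(91), np.int64(75), np.int64(56)), (np.int64(92), np.int64(77), np.int64(55))]
```

```bash
python3 - <<'E'
from h import *
a=manip.camera("scene").astype(float).sum(2)
g=cv2.resize(cv2.imread("pics/g.png")[:560,:560],(140,140),interpolation=cv2.INTER_AREA).astype(float).sum(2)
i=cv2.resize(cv2.imread("pics/i.png"),(100,75),interpolation=cv2.INTER_AREA).astype(float).sum(2)
def tr(col):  # subpixel light->dark crossing
    k=np.argmin(np.diff(col)[:]) ; hi,lo=col[max(k-1,0)],col[k+2]; t=(hi+lo)/2
    for j in range(max(k-1,0),k+2):
        if col[j]>=t>col[j+1]: return j+(col[j]-t)/(col[j]-col[j+1])
for u in range(290,316,2):
    v0=int(237.8-.854*(u-316.7))
    print(u,"now",v0-6+tr(a[v0-6:v0+6,u]),"ajar",v0-6+tr(g[v0-156:v0-144,u-205]),"pred0 %.1f pred.07 %.1f"%(237.8-.854*(u-316.7),235.9-.9*(u-316.6)))
E
```

```text
290 now 260.5301724137931 ajar 259.3611111111111 pred0 260.6 pred.07 259.8
292 now 258.68333333333334 ajar 257.5204918032787 pred0 258.9 pred.07 258.0
294 now 256.8315789473684 ajar 255.50934579439252 pred0 257.2 pred.07 256.2
296 now 255.0 ajar 253.7136752136752 pred0 255.5 pred.07 254.4
298 now 253.57758620689654 ajar 251.70873786407768 pred0 253.8 pred.07 252.6
300 now 251.86160714285714 ajar 249.9022988505747 pred0 252.1 pred.07 250.8
302 now 250.0126582278481 ajar 247.79166666666666 pred0 250.4 pred.07 249.0
304 now 248.3108108108108 ajar 246.1697247706422 pred0 248.6 pred.07 247.2
306 now 246.62719298245614 ajar 244.33474576271186 pred0 246.9 pred.07 245.4
308 now 244.77272727272728 ajar 242.50396825396825 pred0 245.2 pred.07 243.6
310 now 242.98611111111111 ajar 240.6681818181818 pred0 243.5 pred.07 241.8
312 now 241.5909090909091 ajar 238.60576923076923 pred0 241.8 pred.07 240.0
314 now 239.7310924369748 ajar 236.69897959183675 pred0 240.1 pred.07 238.2
```

The lid edge sits 2–3 px below its ajar position and matches joint ≈ 0. The red patch is at z ≈ 97 mm, which is the flap's home height. Nothing is touching the buffered lid, so the catch is holding it shut.

```bash
python3 -c "
from cell import manip
print(manip.sign_off())"
```

```text
the job is handed in; nothing more can be done
None
```

The chest is closed and handed in: the lid measures shut, the flap lies flat under the catch and the robot was clear of everything; the peak press was about 39 N, and I didn't re-measure the other goods, though the fingers never went near them.

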